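# Push the row of plaster moulds into the sprung cradle

### The job

Push the four plaster moulds standing in front of the cradle along the table into it as one straight, closed-up row, keeping them in their order and never lifting them: close the gaps while the row is still outside, then slide it in until you feel the hidden sprung end plate, and press the plate in by about 8 mm without driving it to the end of its travel. Then let go and back away, leaving the row upright, tight and straight, still bearing on the plate, and the other things on the table where they are.

Things in the scene. Friction and masses are not known exactly. Their poses are not given: they have to be found in the camera images.
- cradle: fixed mould cradle on the table: two wooden side rails under a sheet-metal cover, open at the mouth. Origin: middle of the mouth, at table height; +x points into the cradle (the pushing direction), y across it. Inside 75 wide and 70 high, no floor of its own; outside 111 wide (135 over its small feet), 77 high, 275 long. Two thin steel lips 46 high flare out from the mouth to x = -43, there 100 apart
- cover_middle (a point): middle of the cradle's cover, top face (x = 137, z = 74 in the cradle's frame). The cover hides a sprung end plate across the inside, whose free face lies somewhere from x = 185 to 215 mm in the cradle's frame, different each time; when the row bears on it, 21 to 60 mm of the row still stands out of the mouth
- plate (a joint): how far the hidden sprung end plate is pushed in (m): 0 free, 0.016 bottomed; spring 0.8 N per mm, no preload. Sliding the row itself along the table takes roughly 3 to 8 N besides
- mould_a_center (a point): plaster mould, leading in the row (next to the cradle): off-white two-part block (halves stay together) with cut corners, 61 long (x, along the row, towards the cradle) x 66 wide (y) x 64 high, about 0.2 kg; point at its centre, 32 above the table. End faces upright and flat over their middle 29 mm, sides over 23 mm
- mould_b_center (a point): plaster mould, second in the row: off-white two-part block (halves stay together) with cut corners, 61 long (x, along the row, towards the cradle) x 66 wide (y) x 64 high, about 0.2 kg; point at its centre, 32 above the table. End faces upright and flat over their middle 29 mm, sides over 23 mm
- mould_c_center (a point): plaster mould, third in the row: off-white two-part block (halves stay together) with cut corners, 61 long (x, along the row, towards the cradle) x 66 wide (y) x 64 high, about 0.2 kg; point at its centre, 32 above the table. End faces upright and flat over their middle 29 mm, sides over 23 mm
- mould_d_center (a point): plaster mould, rearmost in the row (farthest from the cradle, the one to push): off-white two-part block (halves stay together) with cut corners, 61 long (x, along the row, towards the cradle) x 66 wide (y) x 64 high, about 0.2 kg; point at its centre, 32 above the table. End faces upright and flat over their middle 29 mm, sides over 23 mm
- clay_lump_center (a point): rough grey clay lump, 62 x 59 x 42; the point lies at its centre. Bystander, to be left alone
- cup_center (a point): terracotta cup, 66 across, 63 high; the point lies at its centre. Bystander, to be left alone
- small_clay_center (a point): small rough grey clay lump, 39 x 66 x 26; the point lies at its centre. Bystander, to be left alone
- bolt_center (a point): steel bolt standing on its head, 20 across, 49 high; the point lies at its centre. Bystander, to be left alone
Not all that is in view belongs to the job. Leave any green, purple or red look-alike of the part that bears mould_b_center alone.

How it is judged:
By the outcome, as a careful person would: the job done as asked, in the order asked, and still so for the second after the job is handed in, with the robot touching nothing.
It also fails if it takes over 69 s, if anything falls off the work surface, if the arm or the gripper's body presses on something with over 40 N, if the wrist force passes 120 N, or if a joint passes its speed limit or range.

### The arm

A 7-joint arm with a two-finger parallel gripper is mounted at the origin on a cart in front of the work surface, level with it; the furniture and walls round the work are solid. World frame = base frame: x ahead of the robot, y to its left, z up, the work surface at z = 0. Lengths are in mm, angles in rad, forces in N, time in s.
With the tool pointing down it reaches from about 350 to 900 mm from the base axis. Payload 7.2 kg.
Tool frame: the origin (TCP) lies midway between the tips of the shut fingers; the grasp point (between the pads) lies 19 mm behind it; z points along the fingers, y is the direction in which the jaws open and shut (so a half turn about z gives the same grasp; the last joint's range is limited). The gripper opens to 85 mm and grips with 20 to 120 N. Pads are 22 mm wide; open, the fingers measure 114 mm over their backs; the gripper's body (76 mm by 85 mm) begins 54 mm behind the grasp point. The pads swing forward as they close: fully open they stand 13 mm farther back than shut.
Start: joints at [-1.246, 0.411, -0.013, 1.596, 0.006, 1.134, -0.082], TCP at [239.245, 577.4, 231.297] pointing down, gripper open.
Joint ranges: [-2.95, 2.95], [-0.29, 1.99], [-1.47, 1.44], [0.14, 2.54], [-1.03, 4.17], [0.13, 1.85], [-2.86, 2.86]. Speed limits (rad/s): [2.39, 2.39, 3.01, 3.01, 3.14, 3.14, 3.14].

### API

Orientations are given as a rotation vector (axis times angle).
In Python, from rig import status, grab_frame, r gives the robot as it stands.
- The arm moves only by the shell command python3 -m jog 'ROWS'. ROWS is a JSON object of lists of equal length, an entry for each row: "delta_pos": the shift along the tool's x, y, z in units of 0.15 m (1.0 is 0.15 m), a list of three; "rotation": the turn, a rotation vector about the tool's x, y, z in units of 30 degrees (1.0 is 30 degrees), a list of three; "hand": the opening, from -1 (shut) to 1 (fully open). A call has 1 to 5 rows; each row is the pose to reach, as a shift and turn from the pose measured when the call began, along the tool's axes at that moment; what a row does not reach only later rows make up. A row lasts 1/8 s, in which the tool goes at most 62.5 mm and 10.7 degrees, less where a joint would pass 70% of its speed; a pose out of reach is approached as far as the arm can. A call with a number of a shift or a turn outside -1 to 1 is refused whole. A call with a gripper value outside its range is refused whole. The fingers move at their own pace and stop on an object; the grip force is fixed at half the most. Time passes only in rows, so rows that repeat a pose let the fingers close. It gives the time, the measured TCP pose, the force and the opening at its end, in the units of the state.
- status.read_state(): the state, without advancing time (a new reading comes with each control period).
- grab_frame(name): name is "scene" or "top" or "wrist"; returns a dict with "frame" (420x560x3 uint8, red, green, blue), "fx", "fy", "cx", "cy" (pixels), "xyz" and "attitude" of the camera in the world; the wrist camera has in their place "tool_from_camera" (4x4, takes a point from camera to tool coordinates, whose origin is the TCP and whose axes are the flange's). Camera axes: x right, y up, looking along -z (the intrinsics and any distortion apply to the point x, -y, -z); pixel columns grow to the right and rows downward; lengths in mm; the calibration is good to about 2 mm. A picture is of the moment at which its call begins: read the wrist's pose just before it. There is no depth.
- r.job_done(): hands the job in, once; it reports no verdict.
The state is a dict: "time": time; "qpos": joint angles; "dq": joint speeds; "tau": joint torques, N m; "ee_pos": TCP position; "tcp_rot": TCP orientation; "wrist_force": force on the tool from outside, world axes, zero at the start; "wrist_torque": the same for the moment, N m; "width": finger opening in mm.
Only numpy, scipy, OpenCV 4.12 (cv2) and the standard library are available. Lean on these libraries where they do the work, as an engineer would, in place of code of your own. Each camera call takes 0.05 s, during which the arm holds its last target. There are 200 camera calls.

## Working session

There is one attempt and no reset: what is moved stays moved. The work goes in short steps, Python scripts to look and compute and a shell command to move; the robot and the scene stay as the last step left them, time stands still between calls to the robot, and variables do not carry over. Pictures are saved under pics/ and viewed, about 8 in all and at most 12, crops included, and the job is handed in when it is done.

```bash
mkdir -p pics; ls
python3 - <<'E'
from rig import status, grab_frame, r
import cv2, numpy as np, pickle
print(status.read_state())
for n in ("scene","top"):
    f=grab_frame(n); pickle.dump(f,open(f"pics/{n}0.pkl","wb"))
    print(n,{k:v for k,v in f.items() if k!="frame"})
    cv2.imwrite(f"pics/{n}0.png",f["frame"][:,:,::-1])
E
```

```text
pics
{'time': 0.0, 'qpos': array([-1.24622511,  0.41191945, -0.01275514,  1.59707427,  0.0055888 ,
        1.13429621, -0.08220527]), 'dq': array([-0.00050954,  0.00108525, -0.00060574,  0.00240127, -0.00064458,
       -0.00053512, -0.0001229 ]), 'tau': array([ 3.17601198e-04, -6.00623274e+01,  6.82405271e-01, -2.99422324e+01,
        1.38512286e-02,  1.04459652e-02, -5.34198691e-06]), 'ee_pos': array([239.03502786, 576.92764961, 230.42828471]), 'tcp_rot': array([-6.12875793e-01, -3.08099110e+00,  2.58422891e-03]), 'wrist_force': array([-0.33101444, -0.55464795, -0.15620165]), 'wrist_torque': array([-0.00487732,  0.03615814, -0.00220834]), 'width': 85.5367885317504}
scene {'fx': 409.1578610683566, 'fy': 409.1578610683566, 'cx': 282.84576909473265, 'cy': 209.93271724475474, 'xyz': array([ -64.89302028, -508.82304786,  925.90756114]), 'attitude': array([ 0.67116108, -0.34514272, -0.91093252])}
top {'fx': 514.5145673263404, 'fy': 514.5145673263404, 'cx': 283.13876295381607, 'cy': 207.82466619641065, 'xyz': array([ 282.82640858,  -93.69867422, 1442.525308  ]), 'attitude': array([ 0.1604891 , -0.14173683, -1.58936477])}
```

View pics/scene0.png

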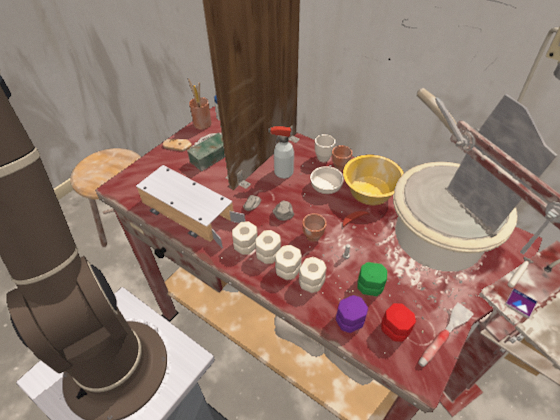

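View pics/top0.png

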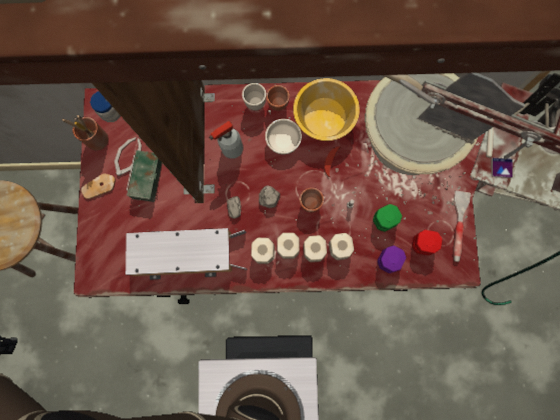

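The scene view shows the cradle on the left, with the white cover centred near (185,197) and its mouth at about (230,220). The moulds stand at (244,237), (267,246), (288,262) and (313,274). In the top view the cover spans (126..230, 230..272) and the moulds sit at (262,249), (289,245), (315,248) and (342,247), so the push runs roughly along world +y.

```bash
cat > h.py <<'E'
import cv2, numpy as np, pickle
from scipy.spatial.transform import Rotation as R
def ray(f,uv,z):
    uv=np.atleast_2d(uv).astype(float)
    d=np.c_[(uv[:,0]-f["cx"])/f["fx"],-(uv[:,1]-f["cy"])/f["fy"],-np.ones(len(uv))]
    M=R.from_rotvec(f["attitude"]).as_matrix(); d=d@M.T; o=np.array(f["xyz"])
    return o+d*((z-o[2])/d[:,2])[:,None]
def proj(f,p):
    M=R.from_rotvec(f["attitude"]).as_matrix(); c=(np.atleast_2d(p)-f["xyz"])@M
    return np.c_[f["cx"]+f["fx"]*c[:,0]/-c[:,2], f["cy"]-f["fy"]*c[:,1]/-c[:,2]]
def wristframe():
    from rig import status, grab_frame
    s=status.read_state(); f=grab_frame("wrist")
    T=np.eye(4); T[:3,:3]=R.from_rotvec(s["tcp_rot"]).as_matrix(); T[:3,3]=s["ee_pos"]
    W=T@f["tool_from_camera"]; f["xyz"]=W[:3,3]; f["attitude"]=R.from_matrix(W[:3,:3]).as_rotvec()
    return f
E
python3 - <<'E'
from h import *
f=pickle.load(open("pics/top0.pkl","rb")); im=f["frame"]
hsv=cv2.cvtColor(im,cv2.COLOR_RGB2HSV)
m=((hsv[:,:,1]<90)&(hsv[:,:,2]>150)).astype(np.uint8)
x0,y0=120,220
sub=np.zeros_like(m); sub[220:285,115:365]=m[220:285,115:365]
sub=cv2.morphologyEx(sub,cv2.MORPH_CLOSE,np.ones((3,3)))
cs,_=cv2.findContours(sub,cv2.RETR_EXTERNAL,cv2.CHAIN_APPROX_NONE)
for c in cs:
    a=cv2.contourArea(c)
    if a<100: continue
    rr=cv2.minAreaRect(c); z=74 if a>2000 else 64
    P=ray(f,cv2.boxPoints(rr),z)[:,:2]
    print(round(a),np.round(rr[0],1),np.round(rr[1],1),round(rr[2],1),P.round(0).tolist(),ray(f,rr[0],z).round(1))
crop=cv2.resize(im[215:290,115:365],None,fx=3.2,fy=3.2,interpolation=cv2.INTER_CUBIC)
s=pickle.load(open("pics/scene0.pkl","rb"))["frame"][150:310,120:345]
s=cv2.resize(s,(800,569//1),interpolation=cv2.INTER_CUBIC)[:340]
out=np.vstack([crop,cv2.resize(s,(800,340))])
cv2.imwrite("pics/crop1.png",out[:,:,::-1])
E
```

```text
428 [315.  247.3] [24.  21.4] 83.7 [[470.0, -132.0], [475.0, -190.0], [411.0, -195.0], [406.0, -137.0]] [[ 440.6 -163.5   64. ]]
428 [341.8 244.9] [23.8 21.7] 80.5 [[473.0, -203.0], [481.0, -261.0], [418.0, -268.0], [409.0, -211.0]] [[ 445.2 -235.7   64. ]]
870 [274.7 246.9] [24.5 49.6] 79.1 [[466.0, 16.0], [488.0, -116.0], [423.0, -126.0], [401.0, 5.0]] [[444.3 -55.1  64. ]]
4119 [177.6 250.6] [ 41.4 107.3] 87.3 [[492.0, 353.0], [499.0, 63.0], [388.0, 58.0], [381.0, 343.0]] [[439.3 204.3  74. ]]
```

View pics/crop1.png

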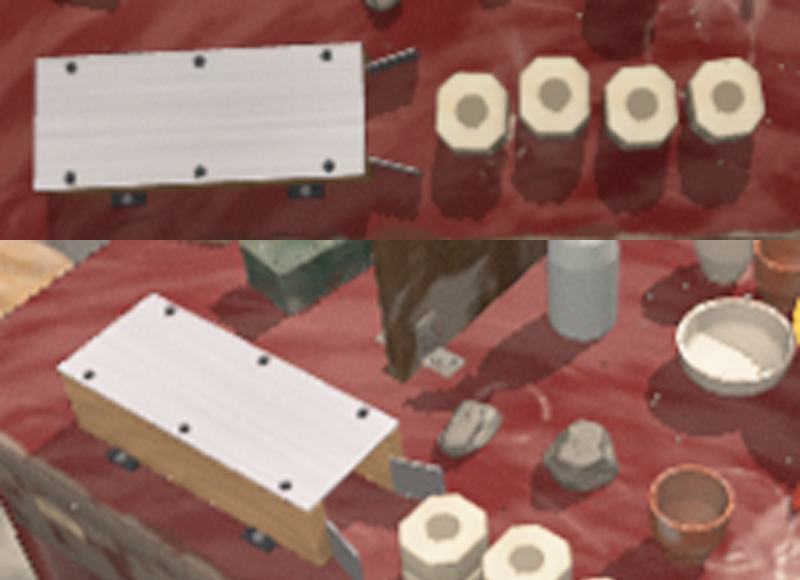

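The crop shows the screws clearly on the cover. The lips end near crop (418,52) and (420,172), and each mould's top octagon has a dark recess at crop (473,111), (554,95), (641,104) and (728,97). I'll refine the geometry and get the frame.

Run:
```python
from h import *
f=pickle.load(open("pics/top0.pkl","rb")); im=f["frame"]
g=cv2.cvtColor(im,cv2.COLOR_RGB2GRAY); g=cv2.resize(g[215:290,115:365],None,fx=4,fy=4,interpolation=cv2.INTER_CUBIC)
col=cv2.resize(im[215:290,115:365],None,fx=4,fy=4,interpolation=cv2.INTER_CUBIC)
px=lambda p:(np.array(p)+.5)/4-.5+[115,215]
seg=((col[:,:,1]>120)).astype(np.uint8)
n,lab,st,ce=cv2.connectedComponentsWithStats(((g<120)&(col[:,:,0]<130)).astype(np.uint8))
# screws: small dark blobs in the cover
S=[]
for i in range(1,n):
    x,y,w,h,a=st[i]
    if 60<a<400 and 45<ce[i][0]<440 and 50<ce[i][1]<228 : S.append(ray(f,px(ce[i]),76)[0])
S=np.array(S); print("screws",S.round(1).tolist())
cs,_=cv2.findContours(seg,cv2.RETR_EXTERNAL,cv2.CHAIN_APPROX_NONE)
for c in cs:
    a=cv2.contourArea(c)
    if a<3000: continue
    rr=cv2.minAreaRect(c); z=74 if a>20000 else 64
    P=ray(f,px(cv2.boxPoints(rr)),z)[:,:2]
    print(round(a),np.round(np.array(rr[1])/4,1),P.round(0).tolist(),"ctr",ray(f,px(rr[0]),z).round(1)[0][:2])
n,lab,st,ce=cv2.connectedComponentsWithStats(((g>100)&(g<195)&(col[:,:,1]>90)).astype(np.uint8))
for i in range(1,n):
    if st[i][4]>700 and ce[i][0]>540: print("hole",st[i].tolist(),ray(f,px(ce[i]),64)[0].round(1))
```

```text
screws [[487.1, 99.9, 76.0], [484.7, 206.8, 76.0], [482.1, 314.7, 76.0], [394.3, 97.8, 76.0], [392.1, 204.7, 76.0], [389.5, 312.5, 76.0]]
7372 [24.5 22. ] [[472.0, 9.0], [471.0, -51.0], [405.0, -50.0], [406.0, 9.0]] ctr [438.4 -20.6]
7388 [24.5 22.1] [[472.0, -132.0], [475.0, -192.0], [409.0, -194.0], [406.0, -135.0]] ctr [ 440.5 -163.2]
7364 [24.4 22.1] [[474.0, -202.0], [482.0, -261.0], [416.0, -268.0], [408.0, -210.0]] ctr [ 444.9 -235.4]
7305 [24.  21.8] [[484.0, -62.0], [482.0, -121.0], [417.0, -119.0], [419.0, -61.0]] ctr [450.2 -90.4]
68070 [ 42.1 104.9] [[492.0, 353.0], [498.0, 70.0], [385.0, 65.0], [379.0, 344.0]] ctr [438.4 207.7]
hole [647, 70, 92, 100, 1668] [448.4 -91.2  64. ]
hole [860, 71, 97, 103, 1756] [ 442.9 -234.7   64. ]
hole [754, 79, 102, 103, 1763] [ 438.9 -165.1   64. ]
hole [543, 89, 103, 102, 2080] [434.4 -28.1  64. ]
hole [671, 96, 45, 46, 1561] [450.8 -90.9  64. ]
hole [887, 100, 45, 45, 1548] [ 445.2 -236.    64. ]
hole [779, 108, 45, 46, 1558] [ 440.9 -163.8   64. ]
hole [567, 117, 45, 45, 1572] [438.7 -20.8  64. ]
```

```bash
cat >> h.py <<'E'
U=np.array([-0.0228,1,0]); U/=np.linalg.norm(U); V=np.array([U[1],-U[0],0]) # along, across
MOUTH=np.array([441.5,68.8,0])
def cr(p): # cradle coords along, across(V, = -y of cradle)
    d=np.asarray(p)-MOUTH; return np.array([d@U,d@V,d[2]])
def where():
    from rig import status
    s=status.read_state(); M=R.from_rotvec(s["tcp_rot"]).as_matrix()
    print("t%.2f cradle(along,across,z)"%s["time"],cr(s["ee_pos"]).round(1),"F along/across/z",np.round([s["wrist_force"]@U,s["wrist_force"]@V,s["wrist_force"][2]],1),"w",round(s["width"],1),"q7 %.2f"%s["qpos"][6])
    return s,M
def plan(al,ac,z):
    s,M=where(); t=MOUTH+al*U+ac*V+np.array([0,0,z]); T=np.c_[U,V,[0,0,-1]]
    print("units pos",(M.T@(t-s["ee_pos"])/150).round(4),"rot",(R.from_matrix(M.T@T).as_rotvec()/np.radians(30)).round(4))
E
python3 -m jog '{"delta_pos":[[-0.3,-0.3,0],[-0.6,-0.6,0],[-1,-1,0],[-1,-1,0]],"rotation":[[0,0,0.3],[0,0,0.6],[0,0,1],[0,0,1]],"hand":[1,1,1,1]}'
python3 -c "
from h import *
for p in [(438.5,-20.7),(450.5,-90.6),(440.7,-163.5),(445,-235.7)]: print(cr([*p,0]).round(1))
plan(-89.5,0,200)"
```

```text
time: 0.6
ee_pos: [321.8, 377.3, 230.7]
tcp_rot: [1.398, 2.812, -0.004]
wrist_force: [0.4, 1.0, 1.2]
width: 85.8
[-89.4  -5.    0. ]
[-159.6    5.4    0. ]
[-232.2   -6.1    0. ]
[-304.5   -3.4    0. ]
t0.60 cradle(along,across,z) [ 311.2 -112.7  230.7] F along/across/z [1.  0.4 1.2] w 85.8 q7 -0.28
units pos [-2.6053 -0.9539  0.2111] rot [-0.0022  0.0042  1.1941]
```

```bash
python3 -m jog '{"delta_pos":[[-0.35,-0.12,0],[-0.7,-0.25,0],[-1,-0.37,0],[-1,-0.37,0]],"rotation":[[0,0,0.3],[0,0,0.6],[0,0,1],[0,0,1]],"hand":[1,1,1,1]}' >/dev/null
python3 -c "
from h import *
plan(-89.5,0,200)"
```

```text
t1.10 cradle(along,across,z) [154.3 -69.2 231.3] F along/across/z [ 1.4  0.3 -0.6] w 85.3 q7 -0.51
units pos [-1.6617  0.3041  0.2124] rot [-0.0008  0.0047  0.1826]
```

```bash
python3 -m jog '{"delta_pos":[[-0.4,0.15,0],[-0.7,0.25,0.1],[-1,0.304,0.2],[-1,0.304,0.2]],"rotation":[[0,0,0.183],[0,0,0.183],[0,0,0.183],[0,0,0.183]],"hand":[1,1,1,1]}' >/dev/null
python3 -c "
from h import *
plan(-89.5,0,200)"
```

```text
t1.60 cradle(along,across,z) [  7.3  -9.3 200.7] F along/across/z [-0.4 -0.7 -0.1] w 85.6 q7 -0.19
units pos [-0.6449  0.0635  0.0074] rot [-0.0031  0.0078 -0.0045]
```

```bash
python3 -m jog '{"delta_pos":[[-0.35,0.02,0],[-0.645,0.03,0.1],[-0.645,0.03,0.27],[-0.645,0.03,0.27]],"rotation":[[0,0,0],[0,0,0],[0,0,0],[0,0,0]],"hand":[1,1,1,1]}' >/dev/null
python3 - <<'E'
from h import *
f=wristframe(); cv2.imwrite("pics/w1.png",f["frame"][:,:,::-1]); pickle.dump(f,open("pics/w1.pkl","wb"))
print(f["xyz"])
for p in [(438.5,-20.7,64),(450.5,-90.6,64)]: print(proj(f,p).round(0))
plan(-89.5,-5,15)
E
```

```text
[436.10739133  54.19060778 301.701614  ]
[[282. 213.]]
[[293. 288.]]
t2.15 cradle(along,across,z) [-88.   -5.1 160.5] F along/across/z [0.  0.4 0.1] w 85.6 q7 0.10
units pos [-0.0057  0.004   0.9697] rot [-0.0062  0.0081  0.0013]
```

View pics/w1.png

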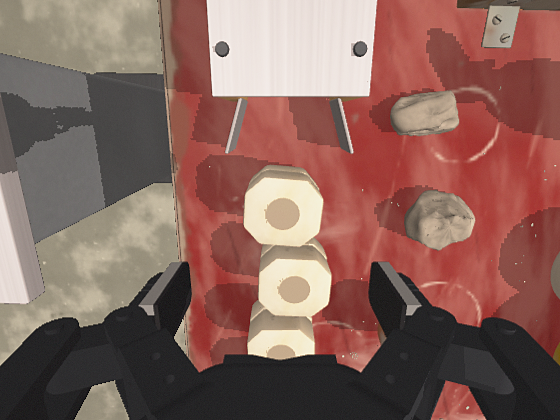

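The wrist picture has mould A's recess at (282,213) and B's at (294,288). These match the top-camera predictions, so the calibrations agree. I'll descend on A, grip, shift it to the axis and release.

```bash
python3 - <<'E'
from h import *
f=pickle.load(open("pics/w1.pkl","rb"))
print("screw mid",[cr(p).round(1) for p in ray(f,[(222,48.5),(360.5,48.5)],76)],"mouth edge",[cr(p).round(1) for p in ray(f,[(212,96),(370,96)],74)],"lips",[cr(p).round(1) for p in ray(f,[(231,151),(347,151)],46)])
E
python3 -m jog '{"delta_pos":[[0,0,0.3],[0,0,0.6],[-0.006,0.004,0.97],[-0.006,0.004,0.97]],"rotation":[[0,0,0],[0,0,0],[0,0,0],[0,0,0]],"hand":[1,1,1,1]}' | tail -2
python3 -m jog '{"delta_pos":[[0,0,0],[0,0,0],[0,0,0],[0,0,0],[0,0,0]],"rotation":[[0,0,0],[0,0,0],[0,0,0],[0,0,0],[0,0,0]],"hand":[-0.2,-0.2,-0.2,-0.2,-0.2]}'
python3 -c "
from h import *
plan(-89.5,0,15)"
```

```text
screw mid [array([ 29.5, -45.1,  76. ]), array([29.3, 47.4, 76. ])] mouth edge [array([ -0.2, -54.2,  74. ]), array([-0.3, 56.8, 74. ])] lips [array([-41.4, -47.2,  46. ]), array([-41.4,  49.1,  46. ])]
wrist_force: [-0.6, -0.1, 1.0]
width: 85.2
time: 3.28
ee_pos: [438.2, -18.9, 15.0]
tcp_rot: [-2.19, -2.249, 0.01]
wrist_force: [-1.8, 2.1, 12.6]
width: 66.7
t3.27 cradle(along,across,z) [-87.6  -5.3  15. ] F along/across/z [ 2.1 -1.8 12.6] w 66.7 q7 0.33
units pos [-0.013   0.0354  0.    ] rot [-0.0123  0.0055  0.0069]
```

```bash
python3 -m jog '{"delta_pos":[[0,0.02,0],[0,0.039,0],[0,0.039,0]],"rotation":[[0,0,0.007],[0,0,0.007],[0,0,0.007]],"hand":[-0.2,-0.2,-0.2]}' |tail -3
python3 -c "
from h import *
where()"
python3 -m jog '{"delta_pos":[[0,0,0],[0,0,0],[0,0,0],[0,0,0]],"rotation":[[0,0,0],[0,0,0],[0,0,0],[0,0,0]],"hand":[1,1,1,1]}' |tail -2
python3 -c "
from h import *
plan(-159.6,5.4,100)"
```

```text
tcp_rot: [-2.194, -2.246, 0.009]
wrist_force: [0.4, 0.1, -3.2]
width: 66.6
t3.65 cradle(along,across,z) [-87.4   1.   15.3] F along/across/z [ 0.1  0.4 -3.2] w 66.6 q7 0.33
wrist_force: [0.3, 0.5, 0.0]
width: 85.0
t4.15 cradle(along,across,z) [-87.5   1.   15.2] F along/across/z [0.5 0.3 0. ] w 85.0 q7 0.33
units pos [-0.4825  0.0263 -0.5638] rot [-0.0111  0.0054  0.0004]
```

```bash
python3 -m jog '{"delta_pos":[[0,0,-0.3],[0,0,-0.57],[-0.2,0.01,-0.57],[-0.48,0.026,-0.57],[-0.48,0.026,-0.57]],"rotation":[[0,0,0],[0,0,0],[0,0,0],[-0.011,0.005,0],[-0.011,0.005,0]],"hand":[1,1,1,1,1]}' |tail -2
python3 -c "
from h import *
plan(-159.6,5.4,15)"
```

```text
wrist_force: [0.1, 1.6, -0.5]
width: 85.3
t4.78 cradle(along,across,z) [-162.2    5.2  101.3] F along/across/z [ 1.6  0.1 -0.5] w 85.3 q7 0.39
units pos [1.800e-02 5.000e-04 5.754e-01] rot [ 0.0019  0.0025 -0.0088]
```

```bash
python3 -m jog '{"delta_pos":[[0.018,0,0.3],[0.018,0,0.575],[0.018,0,0.575]],"rotation":[[0,0,-0.009],[0,0,-0.009],[0,0,-0.009]],"hand":[1,1,1]}' | tail -2
python3 -m jog '{"delta_pos":[[0,0,0],[0,0,0],[0,0,0],[0,0,0],[0,0,0]],"rotation":[[0,0,0],[0,0,0],[0,0,0],[0,0,0],[0,0,0]],"hand":[-0.2,-0.2,-0.2,-0.2,-0.2]}' | tail -2
python3 -c "
from h import *
plan(-149.6,1,15)"
```

```text
wrist_force: [-0.9, -0.3, -0.0]
width: 85.4
wrist_force: [-1.7, 1.1, 8.6]
width: 66.1
t5.78 cradle(along,across,z) [-158.6    3.8   14.3] F along/across/z [ 1.1 -1.6  8.6] w 66.1 q7 0.52
units pos [ 0.06   -0.0188 -0.0044] rot [-0.0057  0.0006  0.0008]
```

```bash
python3 -m jog '{"delta_pos":[[0,-0.019,0],[0.02,-0.019,0],[0.04,-0.019,0],[0.06,-0.019,0],[0.06,-0.019,0]],"rotation":[[0,0,0],[0,0,0],[0,0,0],[0,0,0],[0,0,0]],"hand":[-0.2,-0.2,-0.2,-0.2,-0.2]}' |tail -3
python3 -c "
from h import *
plan(-149.6,1,15)"
```

```text
tcp_rot: [-2.194, -2.246, 0.003]
wrist_force: [-0.2, 1.7, -0.2]
width: 66.5
t6.40 cradle(along,across,z) [-149.3    1.1   14.4] F along/across/z [ 1.7 -0.2 -0.2] w 66.5 q7 0.50
units pos [-0.0022 -0.0007 -0.0043] rot [-0.0055  0.0003  0.0016]
```

```bash
python3 -m jog '{"delta_pos":[[0,0,0],[0,0,0],[0,0,0],[0,0,0]],"rotation":[[0,0,0],[0,0,0],[0,0,0],[0,0,0]],"hand":[1,1,1,1]}' |tail -1
python3 -m jog '{"delta_pos":[[0,0,-0.3],[0,0,-0.57],[-0.25,-0.02,-0.57],[-0.55,-0.047,-0.57],[-0.55,-0.047,-0.57]],"rotation":[[0,0,0],[0,0,0],[0,0,0],[0,0,0],[0,0,0]],"hand":[1,1,1,1,1]}' |tail -2
python3 -c "
from h import *
plan(-232.2,-6.1,15)"
```

```text
width: 85.2
wrist_force: [-0.2, -0.2, -0.2]
width: 85.5
t7.53 cradle(along,across,z) [-235.2   -6.2  100.3] F along/across/z [-0.2 -0.2 -0.2] w 85.5 q7 0.58
units pos [0.0209 0.0017 0.5688] rot [-0.0038  0.0032 -0.0087]
```

```bash
python3 -m jog '{"delta_pos":[[0.021,0,0.3],[0.021,0,0.569],[0.021,0,0.569]],"rotation":[[0,0,-0.009],[0,0,-0.009],[0,0,-0.009]],"hand":[1,1,1]}' | tail -2
python3 -m jog '{"delta_pos":[[0,0,0],[0,0,0],[0,0,0],[0,0,0],[0,0,0]],"rotation":[[0,0,0],[0,0,0],[0,0,0],[0,0,0],[0,0,0]],"hand":[-0.2,-0.2,-0.2,-0.2,-0.2]}' | tail -2
python3 -c "
from h import *
plan(-210.5,1,15)"
```

```text
wrist_force: [0.0, 0.1, 0.4]
width: 85.1
wrist_force: [-1.2, 0.3, 8.2]
width: 65.9
t8.53 cradle(along,across,z) [-231.    -7.7   14.2] F along/across/z [ 0.3 -1.2  8.2] w 65.9 q7 0.70
units pos [ 0.1366  0.058  -0.0058] rot [-0.0107  0.0001  0.0007]
```

```bash
python3 -m jog '{"delta_pos":[[0,0.03,0],[0.02,0.058,0],[0.05,0.058,0],[0.08,0.058,0],[0.1,0.058,0]],"rotation":[[0,0,0],[0,0,0],[0,0,0],[0,0,0],[0,0,0]],"hand":[-0.2,-0.2,-0.2,-0.2,-0.2]}' |tail -3
python3 -c "
from h import *
plan(-210.5,1,15)"
python3 -m jog '{"delta_pos":[[0.015,0,0],[0.035,0,0],[0.035,0,0]],"rotation":[[0,0,0],[0,0,0],[0,0,0]],"hand":[-0.2,-0.2,-0.2]}' |tail -3
python3 -c "
from h import *
plan(-210.5,1,15)"
python3 -m jog '{"delta_pos":[[0,0,0],[0,0,0],[0,0,0],[0,0,0]],"rotation":[[0,0,0],[0,0,0],[0,0,0],[0,0,0]],"hand":[1,1,1,1]}' |tail -1
python3 -m jog '{"delta_pos":[[0,0,-0.3],[0,0,-0.57],[-0.3,-0.015,-0.57],[-0.6,-0.03,-0.57],[-0.6,-0.03,-0.57]],"rotation":[[0,0,0],[0,0,0],[0,0,0],[0,0,0],[0,0,0]],"hand":[1,1,1,1,1]}' |tail -2
python3 -c "
from h import *
plan(-304.5,-3.4,15)"
```

```text
tcp_rot: [-2.193, -2.245, 0.006]
wrist_force: [-0.3, -1.3, 0.7]
width: 66.1
t9.15 cradle(along,across,z) [-215.9    1.1   14.2] F along/across/z [-1.3 -0.4  0.7] w 66.1 q7 0.67
units pos [ 0.0358 -0.0004 -0.0053] rot [-0.0103  0.0007  0.0008]
tcp_rot: [-2.193, -2.245, 0.006]
wrist_force: [-0.3, -0.4, 0.9]
width: 66.2
t9.53 cradle(along,across,z) [-210.4    1.    14.2] F along/across/z [-0.4 -0.3  0.9] w 66.2 q7 0.66
units pos [-0.0009 -0.0002 -0.0054] rot [-0.0105  0.0003  0.0012]
width: 85.6
wrist_force: [-0.3, 0.1, -0.4]
width: 85.4
t10.65 cradle(along,across,z) [-304.    -3.7  100.2] F along/across/z [ 0.1 -0.3 -0.4] w 85.4 q7 0.74
units pos [-0.002   0.0046  0.5679] rot [-0.009   0.0042 -0.0088]
```

```bash
python3 -m jog '{"delta_pos":[[0,0.005,0.3],[0,0.005,0.568],[0,0.005,0.568]],"rotation":[[0,0,-0.009],[0,0,-0.009],[0,0,-0.009]],"hand":[1,1,1]}' | tail -2
python3 -m jog '{"delta_pos":[[0,0,0],[0,0,0],[0,0,0],[0,0,0],[0,0,0]],"rotation":[[0,0,0],[0,0,0],[0,0,0],[0,0,0],[0,0,0]],"hand":[-0.2,-0.2,-0.2,-0.2,-0.2]}' | tail -2
python3 -c "
from h import *
plan(-271,1,15)"
```

```text
wrist_force: [1.0, -0.1, 0.4]
width: 85.3
wrist_force: [-1.2, 0.9, 7.9]
width: 66.4
t11.65 cradle(along,across,z) [-302.8   -4.6   14.4] F along/across/z [ 1.  -1.2  7.9] w 66.4 q7 0.85
units pos [ 0.2119  0.0371 -0.0042] rot [-0.0152  0.0002  0.0007]
```

```bash
python3 -m jog '{"delta_pos":[[0,0.02,0],[0.03,0.037,0],[0.07,0.037,0],[0.11,0.037,0],[0.15,0.037,0]],"rotation":[[0,0,0],[0,0,0],[0,0,0],[0,0,0],[0,0,0]],"hand":[-0.2,-0.2,-0.2,-0.2,-0.2]}' |tail -2
python3 -m jog '{"delta_pos":[[0.02,0,0],[0.04,0,0],[0.055,0,0],[0.07,0,0],[0.07,0,0]],"rotation":[[0,0,0],[0,0,0],[0,0,0],[0,0,0],[0,0,0]],"hand":[-0.2,-0.2,-0.2,-0.2,-0.2]}' |tail -2
python3 - <<'E'
from h import *
plan(-250,1,15)
f=wristframe(); from rig import grab_frame
g=grab_frame("top"); pickle.dump(g,open("pics/top1.pkl","wb"))
im=g["frame"]; col=cv2.resize(im[215:290,115:365],None,fx=4,fy=4,interpolation=cv2.INTER_CUBIC)
cv2.imwrite("pics/c2.png",np.vstack([cv2.resize(col,(800,240)),cv2.resize(f["frame"],(480,360))@np.eye(3) if 0 else np.pad(cv2.resize(f["frame"],(480,360)),((0,0),(0,320),(0,0)))])[:,:,::-1])
E
```

```text
wrist_force: [-0.1, -2.2, 0.4]
width: 66.5
wrist_force: [0.7, -3.9, -1.7]
width: 66.7
t12.90 cradle(along,across,z) [-270.     1.1   14.5] F along/across/z [-3.9  0.6 -1.7] w 66.7 q7 0.79
units pos [ 0.1331 -0.0009 -0.0035] rot [-0.0142  0.0021  0.    ]
```

View pics/c2.png

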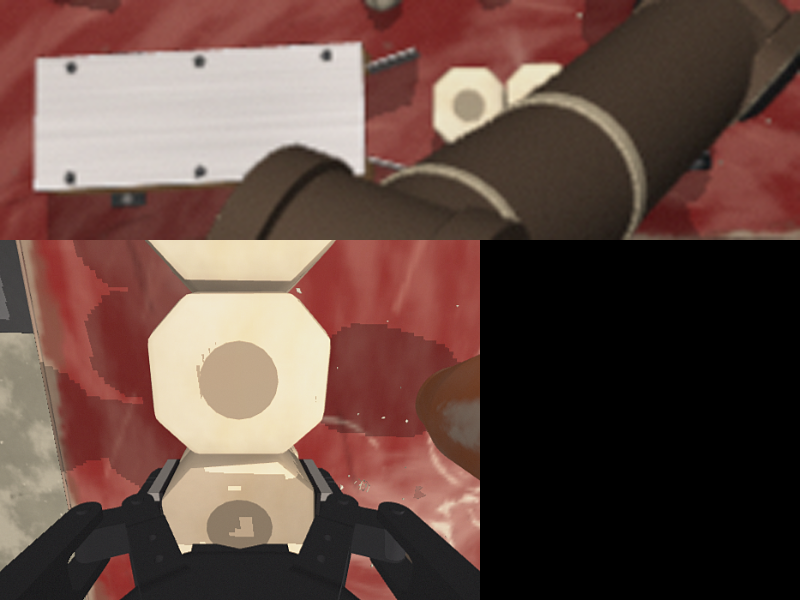

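The wrist view shows D gripped and touching C, with a dark band (B's rear face and a small gap) at about y=285. In the top view A is at crop (468,104), still outside the lips. I'll push a few mm to close up, then check.

```bash
python3 -m jog '{"delta_pos":[[0.015,0,0],[0.03,0,0],[0.045,0,0],[0.05,0,0]],"rotation":[[0,0,0],[0,0,0],[0,0,0],[0,0,0]],"hand":[-0.2,-0.2,-0.2,-0.2]}' |tail -2
python3 - <<'E'
from h import *
plan(-250,1,15)
from rig import grab_frame
f=wristframe(); cv2.imwrite("pics/w3.png",f["frame"][:,:,::-1])
g=grab_frame("scene"); 
c=cv2.resize(g["frame"][200:300,200:350],(800,533),interpolation=cv2.INTER_CUBIC); cv2.imwrite("pics/s3.png",c[:,:,::-1])
E
```

```text
wrist_force: [0.2, -4.3, -2.6]
width: 66.7
t13.50 cradle(along,across,z) [-262.2    1.2   14.5] F along/across/z [-4.3  0.1 -2.6] w 66.7 q7 0.78
units pos [ 0.0817 -0.0014 -0.0034] rot [-0.0141  0.0018  0.0006]
```

View pics/s3.png

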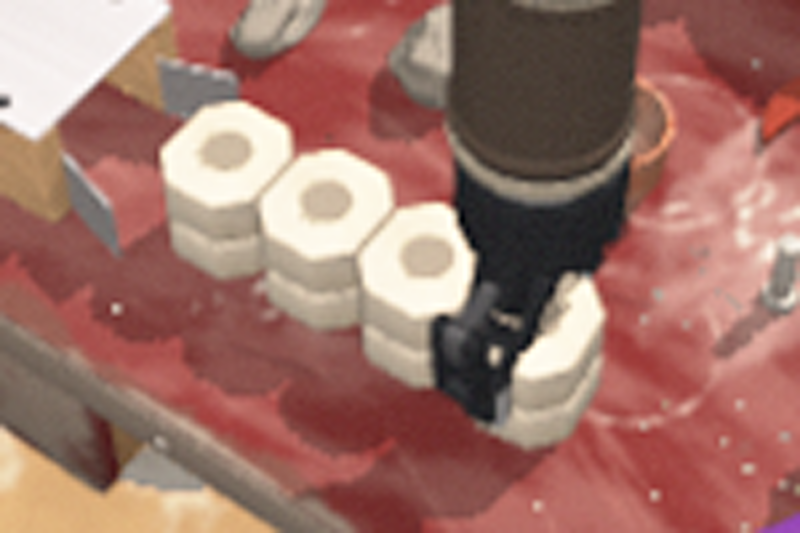

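The row is closed and straight. A's nose, at crop (225,150), is just short of the lips. I'll slide the row in with D still gripped, keeping the fingers clear of the lips.

```bash
for i in 1; do
python3 -m jog '{"delta_pos":[[0.03,0,0],[0.07,0,0],[0.11,0,0],[0.15,0,0],[0.19,0,0]],"rotation":[[0,0,0],[0,0,0],[0,0,0],[0,0,0],[0,0,0]],"hand":[-0.2,-0.2,-0.2,-0.2,-0.2]}' |tail -2
python3 -c "
from h import *
where()"
python3 -m jog '{"delta_pos":[[0.04,0,0],[0.08,0,0],[0.12,0,0],[0.16,0,0],[0.2,0,0]],"rotation":[[0,0,0],[0,0,0],[0,0,0],[0,0,0],[0,0,0]],"hand":[-0.2,-0.2,-0.2,-0.2,-0.2]}' |tail -2
python3 -c "
from h import *
plan(-75,1,15)"; done
```

```text
wrist_force: [0.6, -5.2, -0.8]
width: 66.8
t14.22 cradle(along,across,z) [-233.2    1.2   14.5] F along/across/z [-5.2  0.5 -0.8] w 66.8 q7 0.72
wrist_force: [1.1, -6.7, -2.4]
width: 66.5
t14.85 cradle(along,across,z) [-203.3    1.4   14.5] F along/across/z [-6.7  1.  -2.4] w 66.5 q7 0.67
units pos [ 0.8556 -0.0027 -0.0045] rot [-0.0131  0.0029  0.0001]
```

```bash
python3 -m jog '{"delta_pos":[[0.04,0,0],[0.08,0,0],[0.12,-0.001,0],[0.16,-0.001,0],[0.2,-0.001,0]],"rotation":[[0,0,0],[0,0,0],[0,0,0],[0,0,0],[0,0,0]],"hand":[-0.2,-0.2,-0.2,-0.2,-0.2]}' |tail -2
python3 -c "
from h import *
where()"
python3 -m jog '{"delta_pos":[[0.04,0,0],[0.08,0,0],[0.12,-0.001,0],[0.16,-0.001,0],[0.2,-0.001,0]],"rotation":[[0,0,0],[0,0,0],[0,0,0],[0,0,0],[0,0,0]],"hand":[-0.2,-0.2,-0.2,-0.2,-0.2]}' |tail -2
python3 -c "
from h import *
plan(-75,1,15)"
```

```text
wrist_force: [0.1, -6.0, -0.3]
width: 66.4
t15.47 cradle(along,across,z) [-173.2    1.1   14.5] F along/across/z [-6.  -0.  -0.3] w 66.4 q7 0.61
wrist_force: [0.4, -9.5, 1.1]
width: 66.7
t16.10 cradle(along,across,z) [-143.7    0.7   14.5] F along/across/z [-9.5  0.2  1.1] w 66.7 q7 0.55
units pos [ 0.4582  0.0015 -0.0046] rot [-0.0132  0.0052 -0.0019]
```

```bash
python3 -m jog '{"delta_pos":[[0.04,0,0],[0.08,0,0],[0.12,0,0],[0.16,0,0],[0.2,0,0]],"rotation":[[0,0,0],[0,0,0],[0,0,0],[0,0,0],[0,0,0]],"hand":[-0.2,-0.2,-0.2,-0.2,-0.2]}' |tail -2
python3 - <<'E'
from h import *
plan(-75,1,15)
f=wristframe(); cv2.imwrite("pics/w4.png",f["frame"][:,:,::-1])
E
```

```text
wrist_force: [0.7, -6.1, 1.0]
width: 66.9
t16.73 cradle(along,across,z) [-113.7    0.6   14.5] F along/across/z [-6.1  0.6  1. ] w 66.9 q7 0.49
units pos [ 0.2579  0.0021 -0.0041] rot [-0.0132  0.0056 -0.0026]
```

View pics/w4.png

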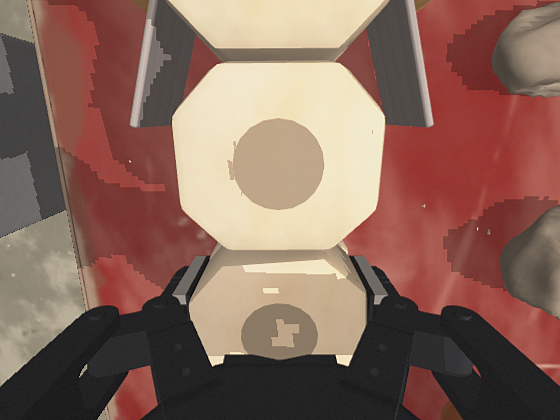

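The view shows C at (279,155), centred between the lip edges (130 and 432) and tight between B and D. I'll do one more gripped stretch, then change to pushing D's rear face.

```bash
python3 -m jog '{"delta_pos":[[0.04,0,0],[0.08,0,0],[0.12,0.001,0],[0.16,0.001,0],[0.2,0.001,0]],"rotation":[[0,0,0],[0,0,0],[0,0,0],[0,0,0],[0,0,0]],"hand":[-0.2,-0.2,-0.2,-0.2,-0.2]}' |tail -2
python3 -c "
from h import *
where()"
python3 -m jog '{"delta_pos":[[0,0,0],[0,0,0],[0,0,0],[0,0,0]],"rotation":[[0,0,0],[0,0,0],[0,0,0],[0,0,0]],"hand":[1,1,1,1]}' |tail -1
python3 -m jog '{"delta_pos":[[0,0,-0.3],[0,0,-0.6],[-0.2,0,-0.6],[-0.43,0,-0.6],[-0.43,0,-0.6]],"rotation":[[0,0,0],[0,0,0],[0,0,0],[0,0,0],[0,0,0]],"hand":[1,1,-1,-1,-1]}' |tail -2
python3 -c "
from h import *
plan(-140,1,20)"
```

```text
wrist_force: [1.0, -6.1, 2.2]
width: 66.5
t17.40 cradle(along,across,z) [-83.3   0.6  14.5] F along/across/z [-6.2  0.9  2.2] w 66.5 q7 0.42
width: 85.6
wrist_force: [-0.0, -0.2, -0.1]
width: 32.1
t18.52 cradle(along,across,z) [-149.6    0.8  105. ] F along/across/z [-0.2 -0.  -0.1] w 32.1 q7 0.43
units pos [0.0661 0.0045 0.5663] rot [-0.0128  0.0064 -0.0098]
```

```bash
python3 -m jog '{"delta_pos":[[0.025,0,0],[0.025,0,0.3],[0.025,0,0.57],[0.025,0,0.57]],"rotation":[[0,0,0],[-0.01,0.006,-0.01],[-0.013,0.006,-0.01],[-0.013,0.006,-0.01]],"hand":[-1,-1,-1,-1]}' |tail -2
python3 -c "
from h import *
plan(-125,1,20)"
```

```text
wrist_force: [0.0, 0.5, 0.7]
width: -0.2
t19.02 cradle(along,across,z) [-145.1   -1.9   17.5] F along/across/z [0.5 0.1 0.7] w -0.2 q7 0.59
units pos [ 0.1341  0.0193 -0.0166] rot [-0.0109 -0.0001  0.0016]
```

```bash
python3 -m jog '{"delta_pos":[[0.03,0.017,-0.01],[0.06,0.017,-0.015],[0.09,0.017,-0.015],[0.12,0.017,-0.015],[0.14,0.017,-0.015]],"rotation":[[-0.011,0,0],[-0.011,0,0],[-0.011,0,0],[-0.011,0,0],[-0.011,0,0]],"hand":[-1,-1,-1,-1,-1]}' |tail -2
python3 -c "
from h import *
plan(-105,0.8,20)"
python3 -m jog '{"delta_pos":[[0.03,0,0],[0.06,0,0],[0.09,0,0],[0.12,0,0],[0.14,0,0]],"rotation":[[0,0,0],[0,0,0],[0,0,0],[0,0,0],[0,0,0]],"hand":[-1,-1,-1,-1,-1]}' |tail -2
python3 -c "
from h import *
plan(-85,0.8,20)"
```

```text
wrist_force: [-2.6, -8.3, 5.0]
width: -0.3
t19.65 cradle(along,across,z) [-125.1    0.4   20.2] F along/across/z [-8.2 -2.8  5. ] w -0.3 q7 0.54
units pos [0.1341 0.0024 0.0009] rot [0.0009 0.0025 0.0002]
wrist_force: [-0.4, -4.6, 0.5]
width: 0.3
t20.27 cradle(along,across,z) [-105.2    0.6   20.3] F along/across/z [-4.6 -0.5  0.5] w 0.3 q7 0.50
units pos [0.1348 0.0012 0.0018] rot [ 0.0024  0.0055 -0.002 ]
```

```bash
python3 -m jog '{"delta_pos":[[0.03,0,0],[0.06,0,0],[0.09,0,0],[0.12,0,0],[0.15,0.001,0]],"rotation":[[0,0,0],[0,0,0],[0,0,0],[0,0,0],[0,0,0]],"hand":[-1,-1,-1,-1,-1]}' |tail -2
python3 -c "
from h import *
where()"
for k in 1 2 3; do
python3 -m jog '{"delta_pos":[[0.014,0,0],[0.028,0,0]],"rotation":[[0,0,0],[0,0,0]],"hand":[-1,-1]}' >/dev/null
python3 -c "
from h import *
where()"; done
```

```text
wrist_force: [0.1, -6.1, 0.8]
width: -0.0
t20.90 cradle(along,across,z) [-83.9   0.8  20.4] F along/across/z [-6.1 -0.1  0.8] w -0.0 q7 0.45
t21.15 cradle(along,across,z) [-80.6   0.9  20.6] F along/across/z [-5.1 -0.4 -0.7] w 0.3 q7 0.44
t21.40 cradle(along,across,z) [-77.4   0.8  20.6] F along/across/z [-5.5 -0.9 -0.7] w 0.1 q7 0.43
t21.65 cradle(along,across,z) [-74.1   0.8  20.7] F along/across/z [-4.4  0.4 -1.1] w 0.1 q7 0.42
```

```bash
for k in 1 2 3 4; do
python3 -m jog '{"delta_pos":[[0.007,0,0.001],[0.014,0,0.001]],"rotation":[[0,0,0],[0,0,0]],"hand":[-1,-1]}' >/dev/null
python3 -c "
from h import *
where()"; done
```

```text
t21.90 cradle(along,across,z) [-72.9   0.8  20.6] F along/across/z [-5.1  1.   0.4] w -0.3 q7 0.41
t22.15 cradle(along,across,z) [-71.7   0.8  20.5] F along/across/z [-6.  -0.1  0.6] w -0.2 q7 0.41
t22.40 cradle(along,across,z) [-70.6   0.9  20.5] F along/across/z [-6.6  0.1  1.6] w -0.1 q7 0.41
t22.65 cradle(along,across,z) [-69.5   0.9  20.5] F along/across/z [-6.5 -0.1  0.7] w -0.3 q7 0.40
```

```bash
for k in 1 2 3 4; do
python3 -m jog '{"delta_pos":[[0.007,0,0.001],[0.014,0,0.001]],"rotation":[[0,0,0],[0,0,0]],"hand":[-1,-1]}' >/dev/null
python3 -c "
from h import *
where()"; done
```

```text
t22.90 cradle(along,across,z) [-68.5   1.   20.5] F along/across/z [-6.2  0.3  1.4] w -0.1 q7 0.40
t23.15 cradle(along,across,z) [-67.5   1.1  20.5] F along/across/z [-5.6 -0.3  1.4] w -0.1 q7 0.39
t23.40 cradle(along,across,z) [-66.5   1.2  20.5] F along/across/z [-6.   0.1  1.3] w -0.2 q7 0.39
t23.65 cradle(along,across,z) [-65.6   1.4  20.5] F along/across/z [-5.9  0.3  1.9] w -0.1 q7 0.38
```

```bash
for k in 1 2 3; do
python3 -m jog '{"delta_pos":[[0.01,-0.002,0.001],[0.02,-0.002,0.001]],"rotation":[[0,0,0],[0,0,0]],"hand":[-1,-1]}' >/dev/null
python3 -c "
from h import *
where()"; done
```

```text
t23.90 cradle(along,across,z) [-63.7   1.2  20.5] F along/across/z [-8.4  0.4  1.6] w -0.2 q7 0.38
t24.15 cradle(along,across,z) [-62.1   1.2  20.6] F along/across/z [-8.9 -0.1  1.5] w 0.3 q7 0.37
t24.40 cradle(along,across,z) [-60.8   1.2  20.6] F along/across/z [-10.5  -0.7   2.6] w 0.2 q7 0.36
```

```bash
for k in 1 2 3; do
python3 -m jog '{"delta_pos":[[0.01,-0.002,0.001],[0.02,-0.002,0.001]],"rotation":[[0,0,0],[0,0,0]],"hand":[-1,-1]}' >/dev/null
python3 -c "
from h import *
where()"; done
```

```text
t24.65 cradle(along,across,z) [-59.7   1.2  20.7] F along/across/z [-9.9 -0.3  2. ] w 0.1 q7 0.36
t24.90 cradle(along,across,z) [-58.9   1.1  20.7] F along/across/z [-11.8  -1.5   3.1] w 0.1 q7 0.35
t25.15 cradle(along,across,z) [-58.2   1.1  20.7] F along/across/z [-12.   -0.8   2.7] w -0.4 q7 0.35
```

Contact with the plate shows as a rise from about 6 N, starting near along = -66. At 12 N and -58.2 the plate is in about 7.6 mm. One more small step, then release slowly.

```bash
python3 -m jog '{"delta_pos":[[0.01,-0.001,0.001],[0.021,-0.001,0.001]],"rotation":[[0,0,0],[0,0,0]],"hand":[-1,-1]}' >/dev/null
python3 -c "
from h import *
where()"
python3 -m jog '{"delta_pos":[[-0.005,0,0],[-0.01,0,0],[-0.015,0,0],[-0.02,0,0],[-0.03,0,0]],"rotation":[[0,0,0],[0,0,0],[0,0,0],[0,0,0],[0,0,0]],"hand":[-1,-1,-1,-1,-1]}' |tail -2
python3 -c "
from h import *
where()"
python3 -m jog '{"delta_pos":[[-0.1,0,0],[-0.25,0,0],[-0.4,0,0],[-0.5,0,-0.3],[-0.5,0,-1]],"rotation":[[0,0,0],[0,0,0],[0,0,0],[0,0,0],[0,0,0]],"hand":[-1,-1,-1,-1,-1]}' |tail -2
python3 -m jog '{"delta_pos":[[0,0,-0.3],[0,0,-0.5],[0,0,-0.5]],"rotation":[[0,0,0],[0,0,0],[0,0,0]],"hand":[-1,-1,-1]}' |tail -2
python3 - <<'E'
from h import *
where()
from rig import grab_frame
f=wristframe(); pickle.dump(f,open("pics/w5.pkl","wb")); g=grab_frame("scene")["frame"]
c=cv2.resize(g[150:310,180:345],(400,388),interpolation=cv2.INTER_CUBIC)
a=cv2.resize(f["frame"],(400,300)); a=np.pad(a,((0,88),(0,0),(0,0)))
cv2.imwrite("pics/w5.png",np.hstack([a,c])[:,:,::-1])
E
```

```text
t25.40 cradle(along,across,z) [-57.5   1.1  20.8] F along/across/z [-13.9  -0.8   2.4] w -0.0 q7 0.34
wrist_force: [-0.2, -0.3, 0.1]
width: 0.3
t26.02 cradle(along,across,z) [-61.8   1.   20.9] F along/across/z [-0.3 -0.2  0.1] w 0.3 q7 0.35
wrist_force: [1.4, 1.8, 0.6]
width: -0.1
wrist_force: [0.2, 0.0, -0.7]
width: 0.3
t27.02 cradle(along,across,z) [-134.6   -3.6  207.8] F along/across/z [ 0.   0.2 -0.7] w 0.3 q7 0.15
```

View pics/w5.png

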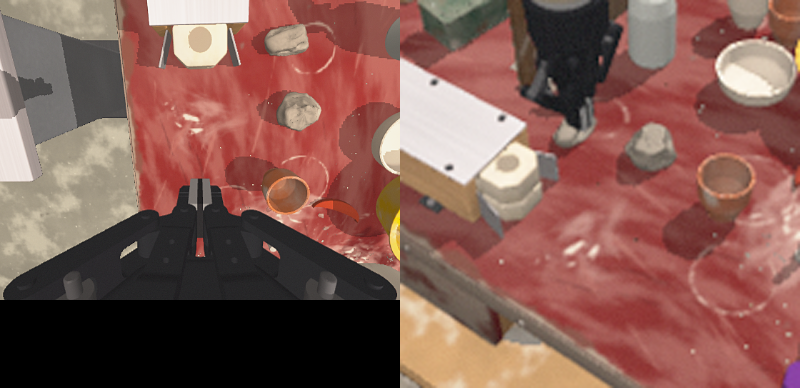

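The wrist half shows D at (200,43), straight between the lips and under the cover edge. The scene half shows D upright in the mouth, with the clay and cup undisturbed. A last numeric check of D's rear face and squareness comes next, before handing in.

Run:
```python
from h import *
f=pickle.load(open("pics/w5.pkl","rb")); im=f["frame"]
hsv=cv2.cvtColor(im,cv2.COLOR_RGB2HSV)
m=((hsv[:,:,1]>20)&(hsv[:,:,1]<95)&(hsv[:,:,2]>190)).astype(np.uint8)
m[:30]=0; m[110:]=0; m[:,:230]=0; m[:,345:]=0
cs,_=cv2.findContours(m,cv2.RETR_EXTERNAL,cv2.CHAIN_APPROX_NONE); c=max(cs,key=cv2.contourArea)[:,0]
P=np.array([cr(p) for p in ray(f,c,64)]); rear=[P[np.abs(P[:,1]-k)<1.5,0].min() for k in (-10,-5,0,5,10)]
print("rear edge along",np.round(rear,1),"across",P[:,1].min().round(1),P[:,1].max().round(1))
```

```text
rear edge along [-43.4 -43.5 -42.9 -43.  -43.2] across -29.6 33.6
```

```bash
python3 -c "
from rig import r
r.job_done()"
```

```text
the job is handed in; nothing more can be done
```

The four moulds are in the cradle in their order, as one closed-up row against the sprung plate. I handed the job in at about 27 s of the 69 s allowed.

**How it went:** I gripped each mould across its sides and slid it along the table onto the cradle axis, then closed the gaps outside the lips. I pushed the row in with D still gripped, then changed to shut fingers on D's rear face for the rest.

**Plate:** The push force was steady at about 6 N and started to rise near the point where the plate was expected. It reached about 12 to 14 N over roughly 8 to 8.5 mm of further travel, which by the force slope is about 8 mm of plate travel and well short of the 16 mm end stop. I then backed away slowly, and the wrist force returned to zero.

**Last checks:**
- **Row:** D is upright in the mouth and square to within about 1°, with roughly 43 mm standing out. That is inside the 21 to 60 mm expected when the row bears on the plate.
- **Bystanders:** The two clay lumps and the cup look undisturbed. I did not look at the bolt or the coloured look-alikes closely again after the last move.
- **Disagreement:** The camera puts D's rear face about 3 mm further in than the robot's position did. I put this down to calibration and my assumed finger width. It gives no sign that the row sprang back.
- **Not seen:** A, B and C are hidden under the cover, so their tightness there rests on the views before they went in and on the force readings.

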